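Stand the bit case in the toolbox and shut it

TASK

First stand the flat orange bit case upright on one of its short ends on the bare counter, free of the gripper. Then pick it up again and set it down standing on its short end, on its own, in the empty bay of the green toolbox; once it stands there released, tip the open lid over so that the toolbox is shut. Leave the torch, screwdriver, tin, tumbler and tongs where they are.

Things in the scene. Friction and masses are not known exactly. Their poses are not given: they have to be found in the camera images.
- case_center (a point): centre of the orange driver-bit case, a rigid slab 96 mm (its own x, long) by 64 mm (its y) by 26 mm (its z, thickness), about 0.22 kg, black seam around it, a grey panel on one face. It starts lying flat on the counter (centre 13 mm up), its own x axis pointing roughly along +y (across the counter), up to 0.4 rad either way. Standing on a short end (64 x 26 mm) its x axis is vertical (either end may be up) and its centre is 48 mm above what it stands on
- toolbox: green steel toolbox, fixed to the counter, open at the top; outside 140 mm (its own x) by 200 mm (its y) by 116 mm high, walls and floor 4 mm. Origin: centre of its underside; z up. The lid is hinged along the rim of its +x side (the side away from the middle of the counter). A 60 mm high divider across y = 0 parts the empty bay (-y half, nearer the robot) from the +y half, which holds other things up to 90 mm high
- bay (a point): centre of the inner floor of the empty bay, 4 mm above the counter, axes as the toolbox's. The bay is 132 mm (x) by 94 mm (y); its outer walls rise 112 mm above this floor, the divider 60 mm. With the lid shut there are 112 mm of room above this floor
- lid (a joint): hinge angle of the toolbox lid: 0 shut, 1.57 upright, 1.95 open, leaning back against its stop, where it starts. Plain hinge, no catch: past upright it falls by its own weight, open or shut. Lid 0.35 kg
- lid_hinge (a point): middle of the lid's hinge line, 116 mm above the counter. The line runs along the toolbox's y
- lid_edge (a point): middle of the lid's free edge, 140 mm from the hinge line; the lid is a 6 mm thick plate 200 mm wide along the hinge
- torch: bystander: grey plastic torch, 165 mm long, 44 mm thick, lying; origin under its middle
- screwdriver: bystander: screwdriver with magenta handle, 190 mm, lying
- tin: bystander: round steel tin of washers with a brass lid, 93 mm wide, 52 mm high; origin under its centre
- tumbler: bystander: steel tumbler, 72 mm wide at the rim, 100 mm high; origin under its centre. Apart from the case the counter is bare from 0.42 to 0.65 m ahead of the robot (x) and from y = 0 to y = 0.22
- tongs: bystander: steel tongs, 190 mm long, 12 mm thick, lying; origin under its middle
There are look-alikes about, which are no part of the job. There is more than one size of the part that bears case_center; the job needs the larger.

How it is judged (in metres and radians):
On the way, in this order (a step that is already met when the one before it is completed fails the run):
1. the case stands upright on a short end on the counter, outside the toolbox, released and still (angle between the x axis of case_center and the z axis of toolbox, either way round below 0.12 rad and contact force between case and the fingers below 0.05 N and linear speed of case below 0.02 m/s and height (world z) of case_center between 0.045 and 0.051 m and horizontal distance between case_center and bay above 0.12 m), for 0.2 s.
2. the case stands upright on a short end on the floor of the bay, released and still, the lid not yet shut (angle between the x axis of case_center and the z axis of toolbox, either way round below 0.12 rad and x of case_center in the frame of bay between -0.06 and 0.06 m and y of case_center in the frame of bay between -0.04 and 0.04 m and z of case_center in the frame of bay between 0.044 and 0.052 m and contact force between case and the fingers below 0.05 N and linear speed of case below 0.02 m/s and value of joint lid above 1 rad), for 0.2 s.
3. the lid is shut (value of joint lid below 0.05 rad), for 0.2 s.
At the end, for the whole second after the job is handed in: The case stands on a short end in the bay (long axis within 0.12 rad, 7 degrees, of vertical, its foot on the bay floor within 4 mm), released and at rest, and the lid is shut (hinge below 0.05 rad); each bystander is within 30 mm of where it began (angle between the x axis of case_center and the z axis of toolbox, either way round below 0.12 rad and x of case_center in the frame of bay between -0.06 and 0.06 m and y of case_center in the frame of bay between -0.04 and 0.04 m and z of case_center in the frame of bay between 0.044 and 0.052 m and contact force between case and the fingers below 0.05 N and linear speed of case below 0.02 m/s and value of joint lid below 0.05 rad); the robot touches nothing.
It fails at once if a bystander is moved more than 30 mm (distance of any of torch, screwdriver, tin, tumbler, tongs from where it was at the start of the episode above 0.03 m).
It also fails if it takes over 72 s, if anything falls off the work surface, if the arm or the gripper's body presses on something with over 40 N, if the wrist force passes 120 N, or if a joint passes its speed limit or range.

ROBOT

A 7-joint arm with a two-finger parallel gripper is mounted at the origin on the work surface. World frame = base frame: x ahead of the robot, y to its left, z up, the work surface at z = 0. Lengths are in mm, angles in rad, forces in N, time in s.
With the tool pointing down it reaches from about 400 to 850 mm from the base axis. Payload 10.4 kg.
Tool frame: the origin (TCP) lies on the front face of the gripper's body, between the roots of the fingers; the fingertips stand 73 mm ahead of it and the grasp point (between the pads) lies 54 mm ahead of it; z points along the fingers, y is the line along which they close (so a half turn about z gives the same grasp; the last joint's range is limited). The gripper opens to 85 mm and grips with 20 to 120 N. Pads are 22 mm wide; open, the fingers measure 114 mm over their backs; the gripper's body (76 mm by 85 mm) begins 54 mm behind the grasp point. The pads swing forward as they close: fully open they stand 13 mm farther back than shut.
Start: joints at [-1.202, 0.332, -0.065, 1.46, 0.022, 1.35, -0.088], TCP at [238.646, 577.66, 303.938] pointing down, gripper open.
Joint ranges: [-2.6, 2.6], [-0.5, 2.12], [-1.47, 1.34], [0.16, 2.42], [-1.27, 4.41], [0.06, 2.06], [-2.6, 2.6]. Speed limits (rad/s): [2.22, 2.22, 2.79, 2.79, 3.14, 3.14, 3.14].

INTERFACE

Orientations are given as a unit quaternion [w, x, y, z].
In Python, from rig import env gives the robot as it stands.
- The arm moves only by the shell command python3 -m creep 'ROWS' [FORCE]. ROWS is JSON, one flat list of numbers, 7 for each row, row after row: the finger opening in m, from 0 to 0.0854, then the shift along the tool's x, y, z in m, then the turn, a rotation vector about the tool's x, y, z in rad. A call has 1 to 5 rows; each row shifts and turns the commanded pose from where the row before left it, along the tool's axes as they then stand; what a row does not reach is not made up. A row lasts 1/12 s, in which the tool goes at most 41.7 mm and 7.16 degrees, less where a joint would pass 70% of its speed; a pose out of reach is approached as far as the arm can. A call is refused whole if a number of a shift passes 0.0417 or a number of a turn 0.125, either way. A call with a gripper value outside its range is refused whole. The fingers move at their own pace and stop on an object; FORCE is the grip in N (left out, the last holds). Time passes only in rows, so rows that do not move let the fingers close. It gives the time, the measured TCP pose, the force, the opening and the grip force at its end, in the units of the state.
- env.sense(): the state, without advancing time (a new reading comes with each control period).
- env.snapshot(name): name is "side" or "top" or "wrist"; returns the picture (400x640x3 uint8, red, green, blue); there is no depth.
- env.camera_info(name): a dict with "intrinsics" (3x3 intrinsics, pixels), "R" (3x3) and "t" (3): a world point X has camera coordinates R X + t. Camera axes: x right, y down, z forward; pixel columns grow to the right and rows downward; lengths in mm; the calibration is good to about 2 mm. A picture is of the moment at which its call begins: read the wrist's pose just before it. camera_info takes no time and is no camera call; for the wrist camera it gives the pose at the moment of the call.
- env.hand_in(): hands the job in; it is judged then, once.
The state is a dict: "time": time; "joint_positions": joint angles; "qvel": joint speeds; "joint_efforts": joint torques, N m; "position": TCP position; "eef_rot": TCP orientation; "force": force on the tool from outside, world axes, zero at the start; "moment": the same for the moment, N m; "gripper_width": opening from 0.0 (shut) to 1.0 (fully open); "grasp_force": force on a finger pad.
Only numpy, scipy, OpenCV 4.12 (cv2) and the standard library are available. Lean on these libraries where they do the work, as an engineer would, in place of code of your own. Each camera call takes 0.05 s, during which the arm holds its last target. There are 200 camera calls.

## Working session

There is one attempt and no reset: what is moved stays moved. The work goes in short steps, Python scripts to look and compute and a shell command to move; the robot and the scene stay as the last step left them, time stands still between calls to the robot, and variables do not carry over. Pictures are saved under pics/ and viewed, at most 10 in all, crops included, and the job is handed in when it is done.

```bash
ls; mkdir -p pics
python3 - <<'E'
from rig import env
import cv2,json
s=env.sense();print(s)
for n in("top","side"):
    i=env.camera_info(n);print(n,{k:[list(map(lambda v:round(float(v),3),r)) if hasattr(r,'__len__') else round(float(r),2) for r in i[k]] for k in("intrinsics","R","t")})
    cv2.imwrite(f"pics/{n}0.png",env.snapshot(n)[:,:,::-1])
E
```

```text
pics
{'time': 0.0, 'joint_positions': array([-1.20156741,  0.33284808, -0.06467869,  1.46093183,  0.02160219,
        1.34988889, -0.08855145]), 'qvel': array([-5.29665437e-05, -1.34888902e-03, -8.10409620e-04,  8.99517804e-04,
       -4.75141189e-04, -4.80145503e-04, -5.61947427e-04]), 'joint_efforts': array([-1.76038493e-04, -6.25430489e+01,  4.91090294e-02, -3.91616464e+01,
        1.62801793e-02,  9.73512128e-03,  1.13890380e-05]), 'position': array([238.58485155, 577.38118387, 303.13519076]), 'eef_rot': array([-9.83566220e-05,  1.94688217e-01,  9.80864935e-01, -6.83346103e-04]), 'force': array([-0.39291825,  0.09956576,  0.26537913]), 'moment': array([-0.02815385, -0.01153899,  0.02476559]), 'grasp_force': 0.0, 'gripper_width': 0.9966036917121991}
top {'intrinsics': [[481.972, 0.0, 319.788], [0.0, 481.972, 196.029], [0.0, 0.0, 1.0]], 'R': [[-0.01, -1.0, -0.014], [-0.998, 0.011, -0.06], [0.06, 0.013, -0.998]], 't': [67.51, 577.67, 1277.11]}
side {'intrinsics': [[418.431, 0.0, 319.986], [0.0, 418.431, 198.612], [0.0, 0.0, 1.0]], 'R': [[0.957, -0.29, -0.008], [-0.229, -0.739, -0.634], [0.178, 0.609, -0.773]], 't': [-549.24, 244.14, 845.18]}
```

View pics/top0.png

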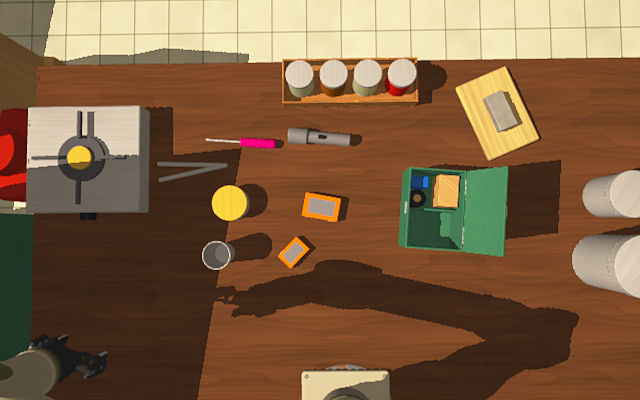

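View pics/side0.png

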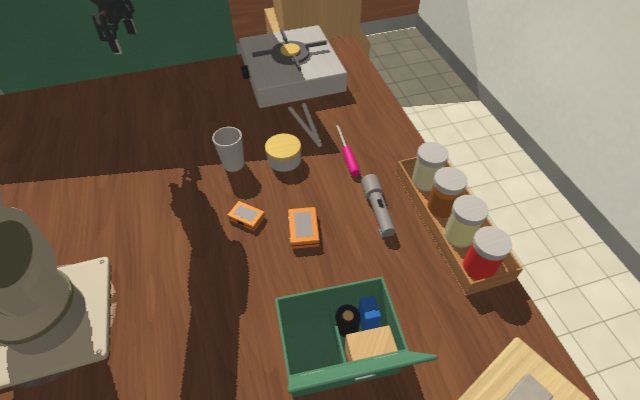

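The top view shows the large case at about (322,207), the small look-alike at (294,252), and the toolbox at about (435,210). Its lid is open to the right and the empty bay is in the lower half.

```bash
cat > h.py <<'E'
from rig import env
import numpy as np, cv2
from scipy.spatial.transform import Rotation as Rn
def ray(n,uv,z,info=None):
    i=info or env.camera_info(n);K=np.array(i["intrinsics"]);R=np.array(i["R"]);t=np.array(i["t"])
    c=-R.T@t; d=R.T@np.linalg.inv(K)@np.array([uv[0],uv[1],1.]); return c+d*(z-c[2])/d[2]
def proj(n,X,info=None):
    i=info or env.camera_info(n);p=np.array(i["R"])@np.array(X,float)+np.array(i["t"]);q=np.array(i["intrinsics"])@p;return q[:2]/q[2]
def tool():
    s=env.sense();q=s["eef_rot"];return np.array(s["position"]),Rn.from_quat([q[1],q[2],q[3],q[0]]),s
E
python3 - <<'E'
from h import *
im=cv2.imread("pics/top0.png");hsv=cv2.cvtColor(im,cv2.COLOR_BGR2HSV)
m=cv2.inRange(hsv,(8,180,150),(20,255,255));m[:,:270]=0;m[:,360:]=0;m[:180]=0;m[280:]=0
cs,_=cv2.findContours(m,cv2.RETR_EXTERNAL,cv2.CHAIN_APPROX_NONE)
for c in cs:
    if cv2.contourArea(c)<100: continue
    W=np.array([ray("top",p[0],26)[:2] for p in c],np.float32);print(cv2.contourArea(c),cv2.minAreaRect(W))
print(env.camera_info("wrist"))
cv2.imwrite("pics/tb.png",cv2.resize(im[150:270,385:525],None,fx=5,fy=5,interpolation=cv2.INTER_CUBIC))
E
```

```text
499.0 ((429.2810363769531, 134.64212036132812), (50.687808990478516, 73.83657836914062), 45.89609146118164)
839.5 ((549.25, 58.93553924560547), (97.2938461303711, 65.61760711669922), 79.134765625)
{'intrinsics': array([[292.78558143,   0.        , 318.05844444],
       [  0.        , 292.78558143, 196.57685485],
       [  0.        ,   0.        ,   1.        ]]), 'R': array([[ 0.381867  ,  0.92421627, -0.00137231],
       [ 0.88295446, -0.36437896,  0.29600575],
       [ 0.27307329, -0.11424651, -0.95518517]]), 't': array([-623.81296503,  -38.34353392,  378.82303356])}
```

View pics/tb.png

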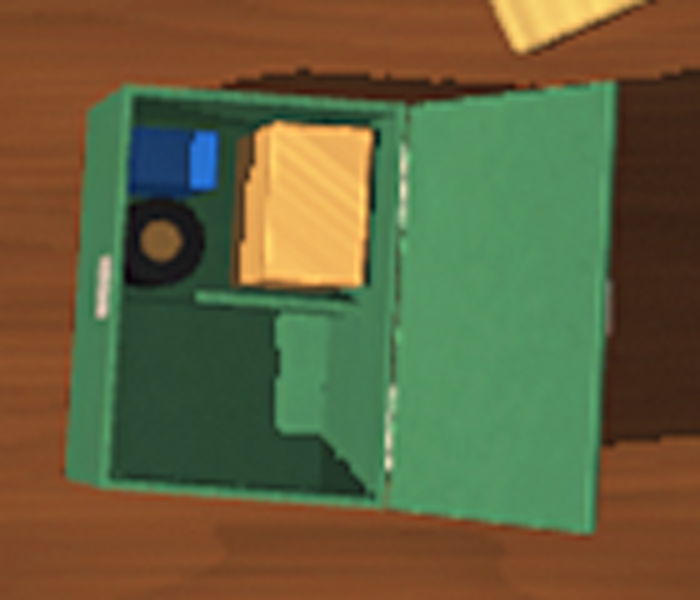

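The zoom shows the outer rim corners at about (126,87), (406,103), (386,507) and (103,490) in crop pixels, with the hinge on the right and the bay in the lower left.

Run:
```python
from h import *
P=np.array([ray("top",(385+(u-2)/5,150+(v-2)/5),116) for u,v in((126,87),(406,103),(386,507),(103,490))])[:,:2]
print(P.round(1)); print([np.linalg.norm(P[i]-P[(i+1)%4]).round(1) for i in range(4)])
c=P.mean(0);y=(P[0]+P[1]-P[2]-P[3]);y/=np.linalg.norm(y);x=np.array([y[1],-y[0]])
print("c",c,"x",x,"y",y,"bay",c-y*(47+2), "hinge",c+70*x,"edge open z",116+140*np.sin(1.95),c+x*(70+52))
for f in((70,-100,116),(-70,-100,116),(-70,100,116),(70,100,116)): 
    w=c+x*f[0]+y*f[1]; print(proj("side",[*w,116]).round(0))
p,r,s=tool();print(r.as_matrix().round(3))
```

```text
[[ 642.3 -164. ]
 [ 632.8 -302.4]
 [ 433.5 -287.1]
 [ 443.1 -148.6]]
[np.float64(138.7), np.float64(199.8), np.float64(138.8), np.float64(199.8)]
c [ 537.92914466 -225.52153827] x [-0.07703738 -0.99702821] y [ 0.99702821 -0.07703738] bay [ 489.0747626  -221.74670666] hinge [ 532.53652807 -295.31351264] edge open z 246.05436010054171 [ 528.53058432 -347.15897932]
[287. 379.]
[273. 299.]
[381. 277.]
[407. 351.]
[[-0.924  0.382 -0.   ]
 [ 0.382  0.924 -0.001]
 [-0.    -0.001 -1.   ]]
```

```bash
cat >> h.py <<'E'
def go(pos,zdir,ydir):
    """remaining shift in current tool axes (mm) and turn (rotvec) to reach target TCP pose"""
    z=np.array(zdir,float);z/=np.linalg.norm(z);y=np.array(ydir,float);y-=z*(y@z);y/=np.linalg.norm(y)
    Rt=Rn.from_matrix(np.c_[np.cross(y,z),y,z]);p,r,s=tool()
    print("t%.2f"%s["time"],"p",p.round(1),"shift",r.inv().apply(np.array(pos)-p).round(1),"turn",(r.inv()*Rt).as_rotvec().round(3),
      "q",s["joint_positions"].round(2),"F",s["force"].round(1),"w%.3f g%.1f"%(s["gripper_width"],s["grasp_force"]))
E
python3 -m creep '[0.085,0,0,0,0,0,0.12, 0.085,0,0,0,0,0,0.12, 0.085,0,0,0,0,0,0.12, 0.085,0,0,0,0,0,0.12, 0.085,0,0,0,0,0,0.12]' 80
python3 -m creep '[0.085,0,0,0,0,0,0.12, 0.085,0,0,0,0,0,0.12, 0.085,0,0,0,0,0,0.12, 0.085,0,0,0,0,0,0.12, 0.085,0,0,0,0,0,0.12]'
python3 -m creep '[0.085,0,0,0,0,0,0.12, 0.085,0,0,0,0,0,0.05, 0.085,0,0,0,0,0,0]'
python3 -c "
from h import *
go([549,67,250],[0,0,-1],[.982,-.189,0])"
```

```text
time: 0.52
position: [238.6, 577.5, 303.4]
eef_rot: [0.0, 0.478, 0.878, -0.0]
force: [-1.0, -0.5, -0.3]
gripper_width: 0.992
grasp_force: 0.0
time: 0.93
position: [238.5, 577.5, 303.4]
eef_rot: [0.0, 0.717, 0.698, -0.0]
force: [-0.3, -0.4, -0.2]
gripper_width: 0.998
grasp_force: 0.0
time: 1.18
position: [238.5, 577.5, 303.5]
eef_rot: [0.0, 0.772, 0.636, -0.0]
force: [0.5, 0.3, 0.8]
gripper_width: 0.999
grasp_force: 0.0
t1.18 p [238.5 577.5 303.5] shift [-441.3  402.8   53.8] turn [-0.     0.001 -0.003] q [-1.35  0.33  0.12  1.47 -0.04  1.35 -1.42] F [0.5 0.3 0.8] w0.999 g0.0
```

```bash
python3 -m creep '[0.085,-0.0245,0.0224,0,0,0,0, 0.085,-0.0245,0.0224,0,0,0,0, 0.085,-0.0245,0.0224,0,0,0,0, 0.085,-0.0245,0.0224,0,0,0,0, 0.085,-0.0245,0.0224,0,0,0,0]' |sed -n 2p
python3 -m creep '[0.085,-0.0245,0.0224,0,0,0,0, 0.085,-0.0245,0.0224,0,0,0,0, 0.085,-0.0245,0.0224,0,0,0,0, 0.085,-0.0245,0.0224,0,0,0,0, 0.085,-0.0245,0.0224,0,0,0,0]' |sed -n 2p
python3 -m creep '[0.085,-0.0245,0.0224,0,0,0,0, 0.085,-0.0245,0.0224,0,0,0,0, 0.085,-0.0245,0.0224,0,0,0,0, 0.085,-0.0245,0.0224,0,0,0,0, 0.085,-0.0245,0.0224,0,0,0,0]' |sed -n 2p
python3 -m creep '[0.085,-0.0245,0.0224,0,0,0,0, 0.085,-0.0245,0.0224,0,0,0,0, 0.085,-0.0245,0.0224,0,0,0,0, 0.085,0,0,0,0,0,0]' |sed -n 2p
python3 - <<'E'
from h import *
a=np.radians(-30);x=np.array([.189,.982,0]);z=np.array([0,0,-1])*np.cos(a)+x*np.sin(a)
go([549,67,250],[0,0,-1],[.982,-.189,0])
# grasp point target for tilt -30, held at 10mm toward +y end
g=np.array([549.25,58.9,16])+8*x; print("tilted tcp",g-54*z); go(g-54*z,z,[.982,-.189,0])
i=env.camera_info("wrist");im=env.snapshot("wrist")
cv2.imwrite("pics/w1.png",im[:,:,::-1])
hsv=cv2.cvtColor(im,cv2.COLOR_RGB2HSV);m=cv2.inRange(hsv,(6,150,110),(22,255,255))
cs,_=cv2.findContours(m,cv2.RETR_EXTERNAL,cv2.CHAIN_APPROX_NONE)
for c in cs:
    if cv2.contourArea(c)<300: continue
    W=np.array([ray("wrist",p[0],26,i)[:2] for p in c],np.float32);print(cv2.contourArea(c),cv2.minAreaRect(W))
E
```

```text
position: [325.9, 434.6, 303.7]
position: [412.6, 293.0, 303.9]
position: [499.2, 151.5, 303.9]
position: [552.8, 61.2, 304.0]
t2.77 p [552.8  61.2 304. ] shift [ 5.1 -4.9 53.9] turn [ 0.002  0.003 -0.006] q [-0.69  0.19  0.57  1.67 -0.1   1.31 -0.3 ] F [-0.1 -1.2  0.1] w0.996 g0.0
tilted tcp [555.865      93.27       62.7653718]
t2.77 p [552.8  61.2 304. ] shift [ 32.6  -3.6 241.1] turn [ 0.    -0.521 -0.007] q [-0.69  0.19  0.57  1.67 -0.1   1.31 -0.3 ] F [-0.1 -1.2  0.1] w0.996 g0.0
4190.5 ((549.1376342773438, 60.189266204833984), (98.55894470214844, 65.68976593017578), 78.90343475341797)
2730.0 ((883.5736694335938, 20.134525299072266), (75.57623291015625, 84.12893676757812), 78.73688507080078)
2798.5 ((433.0799865722656, 135.49305725097656), (52.51099395751953, 74.52501678466797), 45.843360900878906)
```

View pics/w1.png

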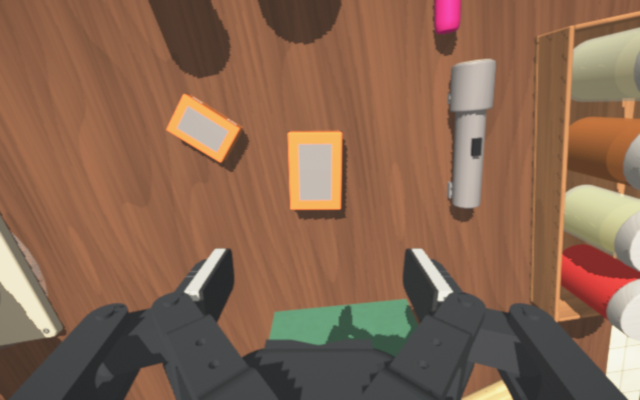

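The wrist view confirms the big case at about (316,170) px with its long axis along image vertical. The measurement agrees: (549,60), yaw 78.9°.

```bash
python3 -m creep '[0.085,0.005,-0.001,0.03,0,-0.1163,0, 0.085,0,0,0.03,0,-0.1163,0, 0.085,0,0,0.03,0,-0.1163,0, 0.085,0,0,0.02,0,0,0, 0.085,0,0,0,0,0,0]' |sed -n 2p
python3 - <<'E'
from h import *
a=np.radians(-20);y=np.array([.981,-.192,0]);x=np.array([.192,.981,0]);z=np.array([0,0,-1])*np.cos(a)+x*np.sin(a)
go([554.5,87.6,69],z,y); print("hover"); go(np.array([554.5,87.6,69])-50*z,z,y)
E
```

```text
position: [545.0, 57.3, 191.7]
t3.23 p [545.   57.3 191.7] shift [ 72.1   4.6 104.2] turn [-0.004  0.005  0.009] q [-0.79  0.38  0.55  1.75  0.13  1.22 -0.49] F [-0.4 -1.2  0.1] w0.998 g0.0
hover
t3.23 p [545.   57.3 191.7] shift [71.8  4.4 54.2] turn [-0.004  0.005  0.009] q [-0.79  0.38  0.55  1.75  0.13  1.22 -0.49] F [-0.4 -1.2  0.1] w0.998 g0.0
```

```bash
python3 -m creep '[0.085,0.024,0.0015,0.018,0,0,0.004, 0.085,0.024,0.0015,0.018,0,0,0.004, 0.085,0.024,0.0015,0.018,0,0,0, 0.085,0,0,0.015,0,0,0, 0.085,0,0,0.015,0,0,0]' |sed -n 2p
python3 -m creep '[0.085,0,0,0.010,0,0,0, 0.085,0,0,0.006,0,0,0, 0.085,0,0,0,0,0,0]' |sed -n 2p
python3 - <<'E'
from h import *
a=np.radians(-20);y=np.array([.981,-.192,0]);x=np.array([.192,.981,0]);z=np.array([0,0,-1])*np.cos(a)+x*np.sin(a)
go([554.5,87.6,69],z,y)
cv2.imwrite("pics/w2.png",env.snapshot("wrist")[:,:,::-1])
E
```

```text
position: [560.0, 95.7, 92.6]
position: [558.4, 87.8, 77.6]
t3.90 p [558.4  87.8  77.6] shift [ 2.1 -3.8  8.4] turn [ 0.    -0.    -0.006] q [-0.77  0.58  0.5   1.76  0.05  1.04 -0.54] F [-0.5  0.   0.4] w0.997 g0.0
```

View pics/w2.png

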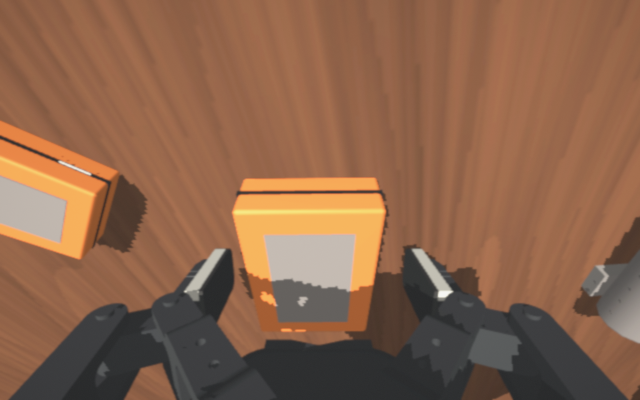

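The fingers straddle the case, which sits slightly left of centre (308 against 318 px). That matches the 4 mm y correction I computed.

```bash
python3 -m creep '[0.085,0.002,-0.004,0.004,0,0,-0.006, 0.085,0,0,0.004,0,0,0, 0.085,0,0,0.002,0,0,0, 0.085,0,0,0,0,0,0]'
python3 -m creep '[0.055,0,0,0,0,0,0, 0.055,0,0,0,0,0,0, 0.055,0,0,0,0,0,0, 0.055,0,0,0,0,0,0, 0.055,0,0,0,0,0,0]' 60
```

```text
time: 4.28
position: [554.1, 87.5, 67.2]
eef_rot: [0.11, 0.76, 0.626, -0.134]
force: [-0.5, -0.8, -1.0]
gripper_width: 0.996
grasp_force: 0.0
time: 4.7
position: [554.7, 87.8, 68.0]
eef_rot: [0.111, 0.76, 0.626, -0.133]
force: [-0.1, 0.9, 5.3]
gripper_width: 0.737
grasp_force: 66.4
```

```bash
python3 -m creep '[0.055,0,0,-0.015,0,0,0, 0.055,0,0,-0.03,0,0,0, 0.055,0,0,-0.03,0,0,0, 0.055,0,0,-0.03,0,0,0, 0.055,0,0,-0.015,0,0,0]' 
python3 -m creep '[0.055,-0.0065,0,0,0,0.12,0, 0.055,-0.0065,0,0,0,0.12,0, 0.055,-0.0065,0,0,0,0.12,0, 0.055,-0.0065,0,0,0,0.12,0, 0.055,-0.0065,0,0,0,0.12,0]' |sed -n 2,3p
python3 -m creep '[0.055,-0.0065,0,0,0,0.12,0, 0.055,-0.0065,0,0,0,0.12,0, 0.055,-0.0065,0,0,0,0.12,0, 0.055,-0.0065,0,0,0,0.12,0, 0.055,0,0,0,0,0,0]' |sed -n 2,3p
python3 - <<'E'
from h import *
a=np.radians(70);y=np.array([.981,-.192,0]);x=np.array([.192,.981,0]);z=np.array([0,0,-1])*np.cos(a)+x*np.sin(a)
go(np.array([560,130,140])-50*z,z,y)
E
```

```text
time: 5.12
position: [563.0, 129.3, 183.2]
eef_rot: [0.111, 0.76, 0.626, -0.132]
force: [1.3, 1.3, -2.6]
gripper_width: 0.737
grasp_force: 66.6
position: [556.3, 96.1, 184.6]
eef_rot: [-0.08, 0.766, 0.63, 0.1]
position: [550.5, 68.7, 170.3]
eef_rot: [-0.228, 0.723, 0.59, 0.277]
t5.95 p [550.5  68.7 170.3] shift [ 2.3 -2.5 19.9] turn [ 0.005  0.487 -0.006] q [-0.19  0.34  0.36  1.94 -1.    1.11  0.53] F [ 0.  -0.5 -2. ] w0.734 g66.5
```

```bash
python3 -m creep '[0.055,-0.0065,0,0,0,0.12,0, 0.055,-0.0065,0,0,0,0.12,0, 0.055,0,0,0,0,0,0]' |sed -n 2,3p
python3 - <<'E'
from h import *
a=np.radians(70);y=np.array([.981,-.192,0]);x=np.array([.192,.981,0]);z=np.array([0,0,-1])*np.cos(a)+x*np.sin(a)
go(np.array([560,130,140])-50*z,z,y)
E
```

```text
position: [548.2, 62.5, 160.3]
eef_rot: [-0.298, 0.685, 0.56, 0.359]
t6.20 p [548.2  62.5 160.3] shift [ 9.5 -1.5 19.5] turn [-0.001  0.251 -0.007] q [-0.05  0.45  0.31  1.96 -1.21  1.26  0.76] F [-1.2 -1.7 -3.3] w0.734 g66.6
```

```bash
python3 -m creep '[0.055,0,0,0,-0.0864,0,0.058, 0.055,0,0,0,-0.0864,0,0.058, 0.055,0,0,0,-0.0864,0,0.058, 0.055,0,0,0,-0.0864,0,0.058, 0.055,0,0,0,-0.0864,0,0.058]' |sed -n 2,3p
python3 - <<'E'
from h import *
a=np.radians(70);p,r,s=tool();M=r.as_matrix();print(M.round(3))
y=M[:,1]*[1,1,0];y/=np.linalg.norm(y);x=np.array([-y[1],y[0],0]);z=np.array([0,0,-1])*np.cos(a)+x*np.sin(a)
go(np.array([560,110,140])-50*z,z,y)
E
```

```text
position: [549.7, 66.1, 158.6]
eef_rot: [-0.238, 0.764, 0.447, 0.4]
[[ 0.28   0.874  0.398]
 [ 0.493 -0.487  0.721]
 [ 0.824 -0.005 -0.567]]
t6.62 p [549.7  66.1 158.6] shift [ -3.4 -12.4  -2.1] turn [-0.003  0.254 -0.005] q [ 0.51  0.34 -0.35  2.1  -1.26  0.84  0.64] F [ 0.  -0.  -3.7] w0.733 g66.7
```

```bash
python3 -m creep '[0.055,-0.0065,0,0,0,0.12,0, 0.055,0,0,0,0,0,0]' |sed -n 2,3p
python3 - <<'E'
from h import *
a=np.radians(70);p,r,s=tool();M=r.as_matrix();print(M.round(3))
y=M[:,1]*[1,1,0];y/=np.linalg.norm(y);x=np.array([-y[1],y[0],0]);z=np.array([0,0,-1])*np.cos(a)+x*np.sin(a)
go(np.array([560,110,140])-50*z,z,y)
E
```

```text
position: [546.7, 62.5, 147.8]
eef_rot: [-0.249, 0.759, 0.441, 0.408]
[[ 0.277  0.874  0.4  ]
 [ 0.467 -0.486  0.739]
 [ 0.84  -0.018 -0.542]]
t6.78 p [546.7  62.5 147.8] shift [  8.2 -11.6  -4.1] turn [-0.008  0.224 -0.016] q [ 0.65  0.4  -0.48  2.1  -1.24  0.82  0.67] F [-0.3 -0.3 -2.2] w0.736 g66.7
```

```bash
python3 -m creep '[0.055,0,0,0,0.092,0,-0.059, 0.055,0,0,0,0.092,0,-0.059, 0.055,0,0,0,0.092,0,-0.059, 0.055,0,0,0,0.092,0,-0.059, 0.055,0,0,0,0,0,0]' |sed -n 2,3p
python3 -m creep '[0.055,0,0,0,0.092,0,-0.059, 0.055,0,0,0,0.092,0,-0.059, 0.055,0,0,0,0.092,0,-0.059, 0.055,0,0,0,0.092,0,-0.059, 0.055,0,0,0,0,0,0]' |sed -n 2,3p
cat > t.py <<'E'
from h import *
import sys
g=np.array(eval(sys.argv[1]));a=np.radians(float(sys.argv[2]));p,r,s=tool();M=r.as_matrix();print(M.round(3).tolist(),"tilt",np.degrees(np.arccos(-M[2,2])))
y=M[:,1]*[1,1,0];y/=np.linalg.norm(y);x=np.array([-y[1],y[0],0]);z=np.array([0,0,-1])*np.cos(a)+x*np.sin(a)
print("grasp",p+50*M[:,2]);go(g-50*z,z,y)
E
python3 t.py "[560,110,140]" 70
```

```text
position: [548.9, 64.5, 148.2]
eef_rot: [-0.334, 0.641, 0.599, 0.345]
position: [548.2, 66.4, 148.3]
eef_rot: [-0.403, 0.495, 0.722, 0.268]
[[-0.186, 0.93, -0.317], [0.499, 0.367, 0.785], [0.847, -0.012, -0.532]] tilt 57.84889779782548
grasp [532.34324252 105.67861161 121.72857326]
t7.62 p [548.2  66.4 148.3] shift [  1.9  26.9 -14. ] turn [-0.005  0.212 -0.01 ] q [ 0.47  0.71 -0.42  1.59 -0.61  1.45  0.7 ] F [ 0.8  1.1 -1.7] w0.736 g67.0
```

```bash
python3 -m creep '[0.055,-0.005,0,0,0,0.106,0, 0.055,-0.005,0,0,0,0.106,0, 0.055,0,0,0,0,0,0]' |sed -n 2,3p
python3 t.py "[550,120,100]" 70
python3 - <<'E'
from h import *
cv2.imwrite("pics/s3.png",env.snapshot("side")[80:360,100:500,::-1])
E
```

```text
position: [547.7, 58.6, 135.6]
eef_rot: [-0.479, 0.468, 0.669, 0.321]
[[-0.102, 0.934, -0.342], [0.32, 0.356, 0.878], [0.942, -0.02, -0.335]] tilt 70.43302253271932
grasp [530.63997616 102.49047006 118.82797209]
t7.87 p [547.7  58.6 135.6] shift [-13.7  24.4  15.1] turn [-0.007 -0.007 -0.018] q [ 0.52  0.84 -0.44  1.55 -0.69  1.55  0.75] F [-0.7 -1.2 -4.8] w0.739 g67.0
```

View pics/s3.png

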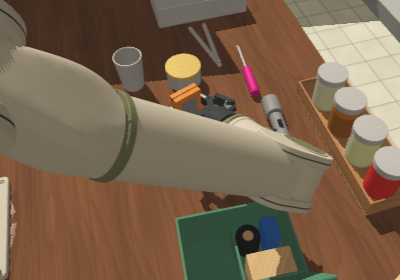

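```bash
python3 -m creep '[0.055,-0.0077,0.018,0.022,0,-0.007,-0.018, 0.055,-0.0077,0.018,0.022,0,0,0, 0.055,-0.0077,0.018,0.022,0,0,0, 0.055,0,0,0,0,0,0]' |sed -n 2,3p
python3 t.py "[560,172,58]" 70
```

```text
position: [578.9, 136.0, 95.2]
eef_rot: [-0.472, 0.459, 0.68, 0.323]
[[-0.134, 0.929, -0.345], [0.32, 0.37, 0.872], [0.938, 0.006, -0.347]] tilt 69.713166316841
grasp [561.61966742 179.60206764  77.8749649 ]
t8.25 p [578.9 136.   95.2] shift [-21.1  -4.3   0.8] turn [0.002 0.005 0.006] q [ 0.41  0.93 -0.47  1.5  -0.71  1.44  0.74] F [-0.4  1.2 -1. ] w0.737 g66.9
```

```bash
python3 -m creep '[0.055,-0.007,0,0.0026,0,0.003,0.006, 0.055,-0.006,0,0.0022,0,0,0, 0.055,0,0,0,0,0,0]' |sed -n 2,4p
python3 -m creep '[0.055,-0.0028,0,0.001,0,0,0, 0.055,0,0,0,0,0,0]' |sed -n 2,4p
python3 -m creep '[0.055,-0.0028,0,0.001,0,0,0, 0.055,0,0,0,0,0,0]' |sed -n 2,4p
```

```text
position: [579.2, 128.7, 80.7]
eef_rot: [-0.473, 0.463, 0.677, 0.323]
force: [-0.5, 0.7, -1.9]
position: [579.6, 128.7, 78.5]
eef_rot: [-0.473, 0.462, 0.677, 0.324]
force: [1.4, 0.6, -1.3]
position: [580.0, 129.1, 77.1]
eef_rot: [-0.474, 0.461, 0.676, 0.325]
force: [-1.2, -3.4, 6.0]
```

```bash
python3 t.py "[560,172,58]" 70
python3 -m creep '[0.055,-0.001,0,0,0,0,0, 0.055,0,0,0,0,0,0]' |sed -n 2,4p
python3 -m creep '[0.064,0,0,0,0,0,0, 0.068,0,0,0,0,0,0, 0.074,0,0,0,0,0,0, 0.085,0,0,0,0,0,0, 0.085,0,0,0,0,0,0]' 20
python3 t.py "[560,172,58]" 70
python3 - <<'E'
from h import *
cv2.imwrite("pics/w4.png",env.snapshot("wrist")[:,:,::-1])
E
```

```text
[[-0.126, 0.931, -0.342], [0.316, 0.364, 0.876], [0.94, 0.002, -0.34]] tilt 70.13395741050816
grasp [562.89573749 172.87509437  60.08852783]
t8.83 p [580.  129.1  77.1] shift [-1.8 -3.   0.9] turn [ 0.001 -0.002  0.002] q [ 0.41  0.96 -0.46  1.48 -0.7   1.43  0.76] F [-1.2 -3.4  6. ] w0.733 g67.7
position: [580.0, 129.1, 77.0]
eef_rot: [-0.475, 0.46, 0.676, 0.325]
force: [-2.6, -3.2, 11.1]
time: 9.42
position: [579.7, 129.0, 74.7]
eef_rot: [-0.474, 0.461, 0.677, 0.324]
force: [0.5, -0.8, 0.1]
gripper_width: 0.995
grasp_force: 0.0
[[-0.125, 0.931, -0.342], [0.318, 0.364, 0.875], [0.94, 0.001, -0.341]] tilt 70.03796715358892
grasp [562.60874889 172.81801848  57.6166242 ]
t9.42 p [579.7 129.   74.7] shift [ 0.5 -2.7  0. ] turn [ 0.    -0.001  0.001] q [ 0.41  0.97 -0.46  1.48 -0.7   1.43  0.76] F [ 0.5 -0.8  0.1] w0.995 g0.0
```

View pics/w4.png

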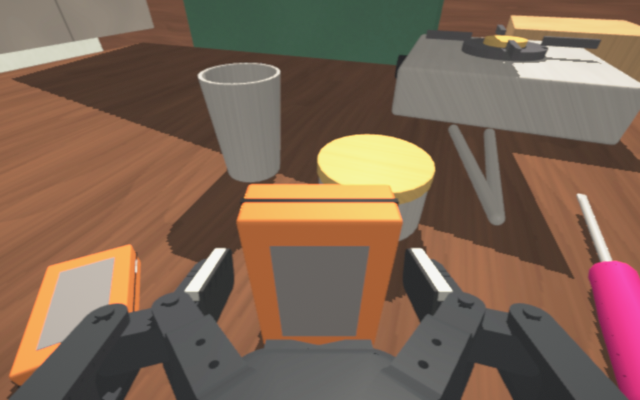

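The case stands released between the open fingers, its top at about (320,195) px and the fingers clear on both sides.

```bash
python3 -m creep '[0.085,0,0,-0.006,0,0,0, 0.085,0.03,0,-0.011,0,0,0, 0.085,0.03,0,-0.014,0,0,0, 0.085,0.03,0,-0.014,0,0,0, 0.085,0.03,0,-0.014,0,0,0]' 20|sed -n 2,4p
python3 -m creep '[0.085,0,0,-0.01,0,-0.111,0, 0.085,0,0,-0.01,0,-0.111,0, 0.085,0,0,-0.01,0,-0.111,0, 0.085,0,0,-0.01,0,-0.111,0, 0.085,0,0,-0.01,0,-0.111,0]' |sed -n 2,4p
python3 -m creep '[0.085,0,0,0,0,-0.111,0, 0.085,0,0,0,0,-0.111,0, 0.085,0,0,0,0,-0.111,0, 0.085,0,0,0,0,-0.111,0, 0.085,0,0,0,0,-0.111,0]' |sed -n 2,4p
python3 -m creep '[0.085,0,0,0,0,-0.111,0, 0.085,0,0,0,0,0,0]' |sed -n 2,4p
python3 - <<'E'
from h import *
go([560,180,250],[0,0,-1],[.365,-.931,0])
E
```

```text
position: [584.8, 115.1, 209.3]
eef_rot: [-0.474, 0.461, 0.677, 0.324]
force: [0.9, -0.8, 0.2]
position: [600.5, 75.3, 235.3]
eef_rot: [-0.268, 0.533, 0.781, 0.184]
force: [-0.4, -0.4, -0.2]
position: [600.4, 76.5, 235.7]
eef_rot: [-0.043, 0.563, 0.825, 0.032]
force: [-0.8, -0.2, 0.6]
position: [599.2, 80.9, 235.7]
eef_rot: [0.002, 0.561, 0.828, 0.001]
force: [0.1, 1.6, 0.5]
t10.88 p [599.2  80.9 235.7] shift [106.5   0.3 -14.6] turn [ 0.005 -0.     1.577] q [ 0.01  0.35 -0.28  1.6   0.1   1.21  0.1 ] F [0.1 1.6 0.5] w0.994 g0.0
```

Turn 90°, then look at the standing case from the wrist.

```bash
python3 -m creep '[0.085,0,0,0,0,0,0.121, 0.085,0,0,0,0,0,0.121, 0.085,0,0,0,0,0,0.121, 0.085,0,0,0,0,0,0.121, 0.085,0,0,0,0,0,0.121]' |sed -n 2,3p
python3 -m creep '[0.085,0,0,0,0,0,0.121, 0.085,0,0,0,0,0,0.121, 0.085,0,0,0,0,0,0.121, 0.085,0,0,0,0,0,0.121, 0.085,0,0,0,0,0,0.121]' |sed -n 2,3p
python3 -m creep '[0.085,0,0,0,0,0,0.121, 0.085,0,0,0,0,0,0.121, 0.085,0,0,0,0,0,0.121, 0.085,0,0,0,0,0,0]' |sed -n 2,3p
cat > look.py <<'E'
from h import *
import sys
n,z=sys.argv[1],float(sys.argv[2])
i=env.camera_info(n);im=env.snapshot(n);cv2.imwrite(sys.argv[3],im[:,:,::-1])
hsv=cv2.cvtColor(im,cv2.COLOR_RGB2HSV);m=cv2.inRange(hsv,(6,150,110),(22,255,255))
cs,_=cv2.findContours(m,cv2.RETR_EXTERNAL,cv2.CHAIN_APPROX_NONE)
for c in cs:
    if cv2.contourArea(c)<60: continue
    W=np.array([ray(n,p[0],z,i)[:2] for p in c],np.float32);print(n,cv2.contourArea(c),cv2.boundingRect(c),cv2.minAreaRect(W))
E
python3 look.py top 96 pics/t5.png; python3 look.py wrist 96 pics/w5.png
python3 - <<'E'
from h import *
go([560,180,250],[0,0,-1],[.365,-.931,0])
a=cv2.imread("pics/t5.png")[120:290,180:420];b=cv2.imread("pics/w5.png")
cv2.imwrite("pics/c5.png",np.vstack([cv2.resize(a,(400,283)),cv2.resize(b,(400,250))]))
E
```

```text
position: [600.0, 75.9, 234.2]
eef_rot: [-0.002, 0.786, 0.618, 0.001]
position: [600.0, 75.9, 234.2]
eef_rot: [-0.003, 0.935, 0.355, 0.0]
position: [600.0, 76.0, 234.2]
eef_rot: [-0.002, 0.984, 0.181, -0.0]
top 6980.5 (489, 297, 151, 103) ((193.2211456298828, -537.287109375), (375.00006103515625, 246.31002807617188), 89.70992279052734)
top 697.5 (433, 175, 26, 33) ((582.6143798828125, -256.5856628417969), (62.41558837890625, 80.04714965820312), 85.96157836914062)
top 17326.0 (197, 147, 121, 253) ((380.2464904785156, 201.17811584472656), (291.3869323730469, 633.4719848632812), 85.92474365234375)
top 404.5 (67, 146, 24, 23) ((680.063232421875, 675.6781616210938), (59.53594207763672, 56.55125045776367), 89.345458984375)
top 59302.0 (36, 58, 604, 318) ((528.7242431640625, 21.03985595703125), (1543.4219970703125, 794.3927612304688), 89.35843658447266)
wrist 686.0 (218, 265, 40, 56) ((505.3548278808594, 108.35054016113281), (57.22609329223633, 26.154186248779297), 2.429579734802246)
wrist 5571.0 (148, 150, 81, 98) ((572.4180297851562, 167.61639404296875), (76.06678009033203, 56.675567626953125), 21.29421615600586)
t12.15 p [600.   76.2 234.2] shift [   0.7 -111.3  -15.4] turn [-0.003 -0.001  0.   ] q [-0.16  0.33 -0.05  1.61  0.01  1.2  -1.41] F [-1.  -0.  -0.2] w0.997 g0.0
```

View pics/c5.png

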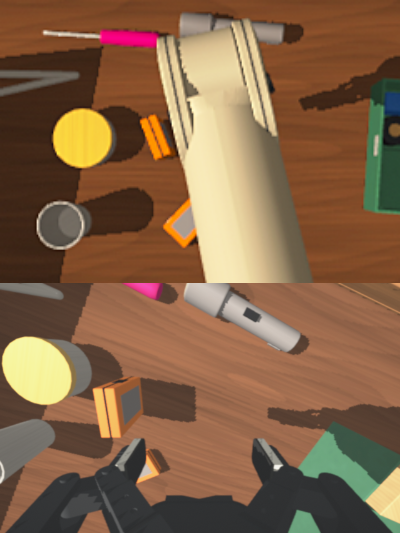

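The case stands on the counter by itself (upper half (155,137), lower half (118,407)). I'll hover over it and measure its top face.

```bash
python3 -m creep '[0.055,0,-0.028,0,0,0,0, 0.055,0,-0.028,0,0,0,0, 0.055,0,-0.028,0,0,0,0, 0.055,0,-0.027,0,0,0,0, 0.055,0,0,0,0,0,0]' |sed -n 2,3p
python3 look.py wrist 96 pics/w6.png
python3 - <<'E'
from h import *
go([560,180,150],[0,0,-1],[.365,-.931,0])
x=np.array([.931,.365,0]);y=np.array([-.365,.931,0])
im=cv2.imread("pics/w6.png")
for dx,dy in((-32,-13),(32,-13),(32,13),(-32,13)):
    q=proj("wrist",np.array([560,180,96])+x*dx+y*dy);print(q.round(0));cv2.circle(im,tuple(int(v) for v in q),3,(255,0,0),-1)
cv2.imwrite("pics/w6b.png",im)
E
```

```text
position: [557.3, 186.5, 234.6]
eef_rot: [-0.003, 0.982, 0.19, -0.0]
wrist 2866.0 (282, 265, 75, 63) ((485.88531494140625, 158.03997802734375), (43.817237854003906, 56.00251007080078), 45.85297393798828)
wrist 1417.5 (328, 150, 20, 99) ((569.2880859375, 175.90362548828125), (77.0313491821289, 13.676694869995117), 23.087011337280273)
wrist 1506.0 (311, 150, 18, 99) ((564.1790161132812, 188.4754180908203), (76.89823913574219, 12.722442626953125), 21.498470306396484)
t12.62 p [558.5 183.5 234.6] shift [ 0.1  4.2 84.6] turn [-0.004 -0.001  0.006] q [-0.3   0.3  -0.12  1.65  0.03  1.19 -1.61] F [ 0.3 -0.8  0.2] w0.646 g0.0
[339. 249.]
[342. 169.]
[306. 169.]
[306. 249.]
```

View pics/w6b.png

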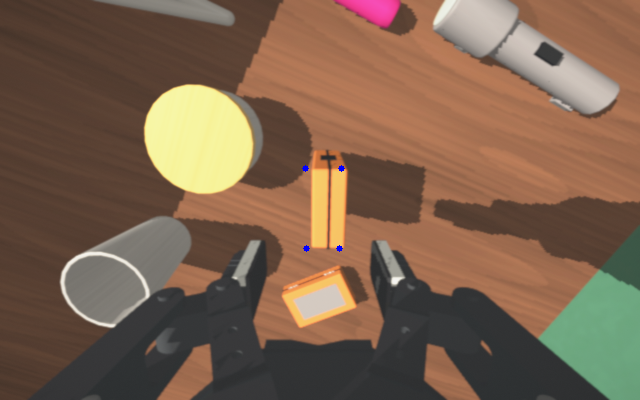

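The standing case's top face spans columns 311–346 and rows 169–249. That is about 5 px right of the prediction, partly because the arm was still settling, so I'll re-measure at rest.

```bash
python3 -m creep '[0.055,0,0,0,0,0,0, 0.055,0,0,0,0,0,0]' |sed -n 2,3p
python3 - <<'E'
from h import *
i=env.camera_info("wrist");im=env.snapshot("wrist")
hsv=cv2.cvtColor(im,cv2.COLOR_RGB2HSV);m=cv2.inRange(hsv,(6,150,110),(22,255,255))
for r in(180,200,220,235):
    c=np.where(m[r,290:365])[0]+290;print(r,c.min(),c.max())
    a=ray("wrist",(c.min()-.5,r),96,i);b=ray("wrist",(c.max()+.5,r),96,i);print(((a+b)/2).round(1),np.linalg.norm(a-b).round(1))
col=np.where(m[140:262,321])[0]+140;print(col.min(),col.max(),ray("wrist",(328,col.max()+.5),96,i))
go([560,180,150],[0,0,-1],[.365,-.931,0])
E
```

```text
position: [560.2, 178.9, 234.5]
eef_rot: [-0.001, 0.983, 0.184, 0.0]
180 298 334
[581.9 188.6  96. ] 27.0
200 299 334
[567.7 182.8  96. ] 26.8
220 299 333
[552.7 177.3  96. ] 26.7
235 300 333
[541.2 172.5  96. ] 26.3
150 248 [533.65465462 159.87228433  96.        ]
t12.83 p [560.3 178.7 234.5] shift [ 0.1 -1.2 84.5] turn [-0.001 -0.001 -0.003] q [-0.29  0.3  -0.11  1.65  0.03  1.19 -1.61] F [ 0.  -0.4  0.5] w0.642 g0.0
```

```bash
python3 -m creep '[0.055,0,-0.0018,0.03,0,0,0, 0.055,0,0,0.03,0,0,0, 0.055,0,0,0.025,0,0,0, 0.055,0,0,0.015,0,0,0, 0.055,0,0,0.010,0,0,0]' |sed -n 2,4p
python3 -m creep '[0.055,0,0,0,0,0,0, 0.02,0,0,0,0,0,0, 0.02,0,0,0,0,0,0, 0.015,0,0,0,0,0,0, 0.015,0,0,0,0,0,0]' 50
python3 -m creep '[0.015,0,0,0,0,0,0, 0.015,0,0,-0.01,0,0,0, 0.015,0,0,-0.02,0,0,0, 0.015,0,0,-0.03,0,0,0, 0.015,0,0,-0.03,0,0,0]'
```

```text
position: [558.7, 180.6, 122.4]
eef_rot: [-0.001, 0.983, 0.184, -0.001]
force: [0.2, -0.8, 0.7]
time: 13.67
position: [559.9, 182.3, 126.0]
eef_rot: [-0.001, 0.983, 0.184, 0.002]
force: [0.4, -0.3, 3.4]
gripper_width: 0.3
grasp_force: 54.7
time: 14.08
position: [558.2, 181.9, 215.4]
eef_rot: [-0.001, 0.983, 0.185, -0.001]
force: [0.5, 0.9, -1.4]
gripper_width: 0.299
grasp_force: 54.1
```

```bash
python3 -m creep '[0.015,0,0,-0.03,0,0,0.09, 0.015,0,0,-0.03,0,0,0.09, 0.015,0,0,0,0,0,0.09, 0.015,0,0,0,0,0,0.09, 0.015,0,0,0,0,0,0.085]' 50 |sed -n 2,4p
python3 -m creep '[0.015,0,0,0,0,0,0]' |sed -n 6,7p
python3 - <<'E'
from h import *
go([489,-222,280],[0,0,-1],[-.077,-.997,0])
E
```

```text
position: [558.7, 182.0, 275.7]
eef_rot: [-0.001, 0.999, -0.039, 0.001]
force: [0.0, 0.5, -3.2]
grasp_force: 54.1
t14.58 p [558.6 182.  275.1] shift [-38.1 408.2  -5.7] turn [-0.002 -0.    -0.001] q [-0.34  0.27 -0.06  1.6   0.01  1.27 -2.05] F [ 0.9  1.2 -1.8] w0.298 g54.1
```

```bash
python3 -m creep '[0.015,-0.0027,0.029,0,0,0,0, 0.015,-0.0027,0.029,0,0,0,0, 0.015,-0.0027,0.029,0,0,0,0, 0.015,-0.0027,0.029,0,0,0,0, 0.015,-0.0027,0.029,0,0,0,0]' |sed -n 2p
python3 -m creep '[0.015,-0.0027,0.029,0,0,0,0, 0.015,-0.0027,0.029,0,0,0,0, 0.015,-0.0027,0.029,0,0,0,0, 0.015,-0.0027,0.029,0,0,0,0, 0.015,-0.0027,0.029,0,0,0,0]' |sed -n 2p
python3 -m creep '[0.015,-0.0027,0.029,0,0,0,0, 0.015,-0.0027,0.029,0,0,0,0, 0.015,-0.0027,0.029,0,0,0,0, 0.015,-0.0027,0.029,0,0,0,0, 0.015,0,0,0,0,0,0]' |sed -n 2p
python3 -m creep '[0.015,0,0,0,0,0,0, 0.015,0,0,0,0,0,0]' |sed -n 6,7p
python3 - <<'E'
from h import *
go([489,-222,200],[0,0,-1],[-.077,-.997,0])
b=env.snapshot("side")[200:400,220:460,::-1];a=env.snapshot("wrist")[:,:,::-1]
cv2.imwrite("pics/c7.png",np.hstack([cv2.resize(a,(480,300)),cv2.resize(b,(320,300))]))
E
```

```text
position: [534.1, 37.1, 274.5]
position: [510.0, -106.5, 274.3]
position: [489.0, -226.3, 274.1]
grasp_force: 54.0
t16.00 p [ 491.3 -219.5  273.8] shift [-2.2  2.8 73.8] turn [-0.003 -0.     0.005] q [ 0.13  0.16  0.23  1.75 -0.04  1.24 -1.27] F [ 0.7  1.  -2.1] w0.293 g54.0
```

View pics/c7.png

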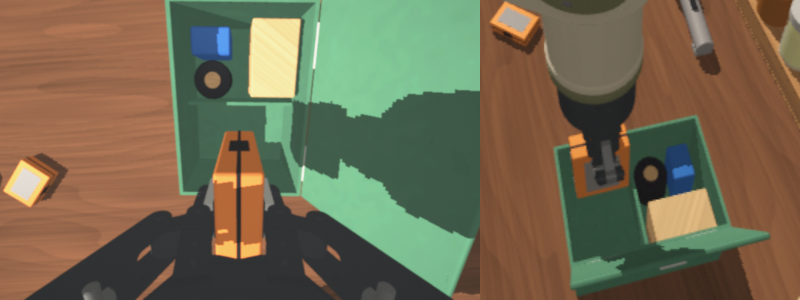

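The case hangs vertically over the near bay (wrist view centre (240,190)); the bay outline surrounds it with margin. Lowering.

```bash
python3 -m creep '[0.015,-0.002,0.0028,0.02,0,0,0.005, 0.015,0,0,0.025,0,0,0, 0.015,0,0,0.025,0,0,0, 0.015,0,0,0.025,0,0,0, 0.015,0,0,0.02,0,0,0]' |sed -n 2,4p
python3 -m creep '[0.015,0,0,0.012,0,0,0, 0.015,0,0,0.004,0,0,0, 0.015,0,0,0,0,0,0, 0.015,0,0,0,0,0,0]' |sed -n 2,4p
python3 - <<'E'
from h import *
go([489,-222,130],[0,0,-1],[-.077,-.997,0])
E
```

```text
position: [489.1, -221.1, 157.1]
eef_rot: [-0.001, 0.999, -0.038, -0.0]
force: [0.4, -0.5, -2.3]
position: [489.8, -222.5, 143.8]
eef_rot: [-0.001, 0.999, -0.039, 0.001]
force: [0.3, -0.3, -1.7]
t16.85 p [ 489.8 -222.5  143.8] shift [-0.9 -0.4 13.8] turn [-0.002 -0.002 -0.001] q [ 0.15  0.29  0.23  1.88 -0.08  0.97 -1.24] F [ 0.3 -0.3 -1.7] w0.299 g54.2
```

```bash
python3 -m creep '[0.015,0,0,0.006,0,0,0, 0.015,0,0,0.004,0,0,0, 0.015,0,0,0,0,0,0]' |sed -n 2,4p
python3 -m creep '[0.015,0,0,0.002,0,0,0, 0.015,0,0,0,0,0,0]' |sed -n 2,4p
python3 -m creep '[0.015,0,0,0.002,0,0,0, 0.015,0,0,0,0,0,0]' |sed -n 2,4p
```

```text
position: [489.0, -222.4, 132.4]
eef_rot: [-0.001, 0.999, -0.039, 0.0]
force: [-0.7, 0.6, -2.2]
position: [489.1, -222.5, 130.6]
eef_rot: [-0.001, 0.999, -0.039, 0.0]
force: [-0.1, 0.4, -1.5]
position: [489.4, -222.7, 129.9]
eef_rot: [-0.001, 0.999, -0.04, 0.001]
force: [-5.1, 1.5, 10.4]
```

```bash
python3 -m creep '[0.026,0,0,0,0,0,0, 0.03,0,0,0,0,0,0, 0.04,0,0,0,0,0,0, 0.05,0,0,0,0,0,0, 0.05,0,0,0,0,0,0]' 20
python3 -m creep '[0.05,0,0,0,0,0,0, 0.05,0,0,-0.01,0,0,0, 0.05,0,0,-0.025,0,0,0, 0.05,0,0,-0.03,0,0,0, 0.05,0,0,-0.03,0,0,0]'|sed -n 2,4p
python3 -m creep '[0.05,0,0,-0.03,0,0,0, 0,0,0,-0.03,0,0,0, 0,0,0,-0.03,0,0,0, 0,0,0,-0.03,0,0,0, 0,0,0,0,0,0,0]' |sed -n 2,4p
python3 - <<'E'
from h import *
go([520,-400,350],[0,0,-1],[-.077,-.997,0])
cv2.imwrite("pics/w8.png",env.snapshot("wrist")[:,:,::-1])
E
```

```text
time: 17.85
position: [489.3, -222.5, 128.7]
eef_rot: [-0.001, 0.999, -0.039, 0.0]
force: [0.3, -0.4, -0.0]
gripper_width: 0.583
grasp_force: 0.0
position: [488.7, -222.7, 225.3]
eef_rot: [-0.001, 0.999, -0.04, -0.0]
force: [1.8, -0.0, -0.4]
position: [490.3, -223.7, 350.8]
eef_rot: [0.0, 0.999, -0.04, 0.005]
force: [0.9, -1.5, -0.2]
t18.68 p [ 490.3 -223.7  350.8] shift [ 43.6 173.4   1.2] turn [-0.    -0.01  -0.002] q [ 0.12  0.11  0.24  1.64 -0.03  1.39 -1.28] F [ 0.9 -1.5 -0.2] w0.015 g0.0
```

View pics/w8.png

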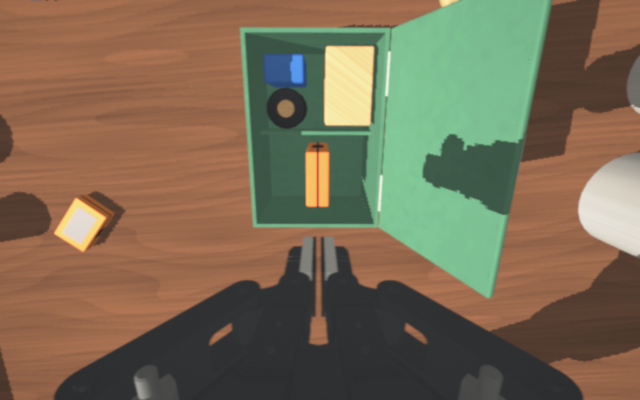

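The case stands alone in the bay (317,175). The lid is open to the right, edge around (515,170). Next I go behind it with the fingers shut.

```bash
python3 -m creep '[0,0.0065,0.03,0,0,0,0, 0,0.0065,0.03,0,0,0,0, 0,0.0065,0.03,0,0,0,0, 0,0.0065,0.03,0,0,0,0, 0,0.0065,0.03,0,0,0,0]' |sed -n 2,4p
python3 -m creep '[0,0.0065,0.03,0,0,0,0, 0,0,0,0,0,0,0, 0,0,0,0.025,0,0,0, 0,0,0,0.025,0,0,0, 0,0,0,0.02,0,0,0]' |sed -n 2,4p
python3 -m creep '[0,0,0,0.005,0,0,0, 0,0,0,0,0,0,0]' |sed -n 2,4p
```

```text
position: [509.4, -376.2, 343.0]
eef_rot: [-0.001, 0.999, -0.039, -0.0]
force: [0.9, -0.4, -0.2]
position: [513.2, -404.9, 271.1]
eef_rot: [-0.002, 0.999, -0.04, -0.001]
force: [0.0, 1.0, -0.9]
position: [513.2, -404.5, 266.6]
eef_rot: [-0.002, 0.999, -0.039, -0.001]
force: [0.9, 0.1, -0.4]
```

```bash
python3 -m creep '[0,0,-0.015,0,0,0,0, 0,0,-0.015,0,0,0,0, 0,0,-0.012,0,0,0,0, 0,0,-0.01,0,0,0,0, 0,0,0,0,0,0,0]' |sed -n 2,4p
python3 -m creep '[0,0,-0.01,0,0,0,0, 0,0,-0.01,0,0,0,0, 0,0,-0.01,0,0,0,0, 0,0,-0.01,0,0,0,0]' |sed -n 2,4p
```

```text
position: [519.4, -350.3, 270.0]
eef_rot: [-0.001, 0.999, -0.038, 0.001]
force: [-0.7, 0.1, -0.2]
position: [521.1, -312.4, 268.4]
eef_rot: [-0.001, 0.999, -0.039, 0.0]
force: [-0.1, 0.1, -0.6]
```

```bash
python3 -m creep '[0,0,-0.01,0,0,0,0, 0,0,-0.01,0,0,0,0, 0,0,-0.01,0,0,0,0, 0,0,-0.01,0,0,0,0, 0,0,0,0,0,0,0]' |sed -n 2,4p
python3 -m creep '[0,0,0,0,0,0,0, 0,0,0,0,0,0,0, 0,0,0,0,0,0,0, 0,0,0,0,0,0,0, 0,0,0,0,0,0,0]' |sed -n 2,4p
python3 - <<'E'
from h import *
b=env.snapshot("side")[150:400,180:500,::-1];a=env.snapshot("wrist")[:,:,::-1]
cv2.imwrite("pics/c9.png",np.hstack([cv2.resize(a,(400,300)),cv2.resize(b,(384,300))]))
E
```

```text
position: [524.9, -271.1, 268.7]
eef_rot: [-0.002, 0.999, -0.038, 0.0]
force: [0.3, 0.2, 0.2]
position: [524.0, -274.2, 268.6]
eef_rot: [-0.001, 0.999, -0.04, 0.0]
force: [0.2, 0.3, -0.2]
```

View pics/c9.png

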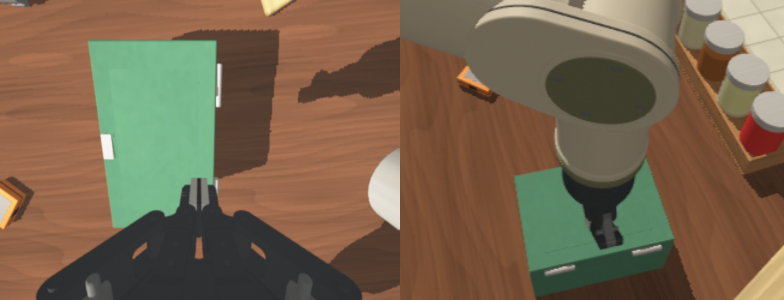

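The lid is shut flat on the box in both views, with the fingers well above it. I'll rise a little and hand in.

```bash
python3 -m creep '[0,0,0,-0.02,0,0,0, 0,0,0,-0.02,0,0,0, 0,0,0,0,0,0,0, 0,0,0,0,0,0,0, 0,0,0,0,0,0,0]' |sed -n 1,4p
python3 -c "
from rig import env
print(env.hand_in())"
```

```text
time: 21.83
position: [524.0, -273.8, 308.2]
eef_rot: [-0.001, 0.999, -0.039, 0.0]
force: [-0.6, 0.4, -0.4]
the job is handed in; nothing more can be done
None
```

I stood the case on the counter, then set it standing alone in the bay, shut the lid and handed in at about 22 s; no verdict came back, the last pictures show the lid flat shut (the case was last seen standing just before), and I viewed 12 pictures, two over the limit of 10.

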